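# Index the rotary table to the green line and clamp it

### The job

With a fingertip against the upright peg, push the turntable of the blue rotary table round until its red index mark lines up with the green line on the black scale collar; then push the orange-knobbed clamp lever gently away from you, all the way to its stop, with the dial still on the green line. Only push, without force: do not pinch the peg or the lever, do not turn the black collar, and leave the other things on the bench where they are.

Things in the scene. Friction and masses are not known exactly. Their poses are not given: they have to be found in the camera images.
- dial_centre (a point): centre of the turntable's upper face: the upright axis about which turntable and collar turn, 60 mm above the worktop. The rotary table is fixed to the bench: blue cast base 164 mm across, on it a black scale collar 155 mm across (its top 54 mm above the worktop) and the bare aluminium turntable 123 mm across (top at 60 mm) with a low steel hub in the middle (32 mm across, 6 mm high)
- index_mark (a point): outer end of the red index line on the turntable, at its rim, 62 mm from the axis; turns with the turntable
- peg_top (a point): top centre of the dark steel peg that stands on the turntable 45 mm from the axis, opposite the index mark: 13 mm thick, 33 mm high (60 to 93 mm above the worktop), with a foot 20 mm across and 4 mm high. Pushed sideways along its circle (about 3 N) it turns the turntable, either way round, without stops in the range needed; the turntable stays where it is left
- green_line (a point): inner end of the one long green line on the black collar, 62 mm from the axis, where the index mark must come. The other lines are short, white and 10 degrees apart; the collar is stiff (takes over 15 N at its rim) and must not be turned
- blue_line (a point): inner end of the one long blue line on the black collar, 100 degrees round from the green one: the wrong line
- turntable (a joint): angle of the turntable (rad), growing counter-clockwise seen from above; 0 when the index mark is at the front of the base (the side nearest the robot, give or take the base's yaw); lined up when it equals the collar's angle plus any whole number of turns
- collar (a joint): angle of the black collar with the green line, counted and zeroed like the turntable's
- lever_knob (a point): top centre of the clamp lever's orange knob, which stands upright at the lever's free end, 70 mm from the pivot: 19 mm thick, from 28 to 68 mm above the worktop
- lever_pivot (a point): the upright axis of the clamp lever, 40 mm above the worktop, beside the base on the robot's right, 85 mm from the turntable's axis; the thin bar from it to the knob is 11 mm thick, at 34 mm height
- clamp_lever (a joint): angle of the clamp lever (rad), 0 open (knob nearer the robot), growing counter-clockwise seen from above as the knob is pushed away from the robot, to the stop at 0.9 (clamped). About 1.5 N at the knob moves it and it stays where it is left
- screw_jar: bystander: clear jar of screws with a red lid, 48 mm across, 55 mm high; origin at the centre of its underside
- pliers: bystander: teal-handled pliers lying flat, 152x78x14 mm; origin at the underside
- collet: bystander: steel collet standing up, 25 mm across, 34 mm high; origin at the underside
- alu_block: bystander: aluminium block 55x67x30 mm; origin at the underside
- solder_reel: bystander: reel with blue flanges, 60 mm across, 38 mm high; origin at the underside
- cutter: bystander: yellow snap-off knife lying flat, 36x167x18 mm; origin at the underside

How it is judged (in metres and radians):
On the way, in this order (a step that is already met when the one before it is completed fails the run):
1. the red index mark stands at the green line while the clamp lever is still open (horizontal distance between index_mark and green_line below 0.004 m and value of joint clamp_lever below 0.4 rad), for 0.3 s.
2. the clamp lever is pushed to its stop (value of joint clamp_lever above 0.82 rad), for 0.1 s.
At the end, for the whole second after the job is handed in: The index mark's outer end is within 4 mm of the green line's inner end, the clamp lever is at 0.82 rad or more (stop at 0.9), the collar has not turned (4 mm), and the bystanders stand within 30 mm of where they were (horizontal distance between index_mark and green_line below 0.004 m and value of joint clamp_lever above 0.82 rad and distance of green_line from where it was at the start of the episode below 0.004 m and distance of each of screw_jar, pliers, collet, alu_block, solder_reel, cutter from where it was at the start of the episode below 0.03 m); the robot touches nothing.
It fails at once if the peg or lever is pinched or shoved with more than 38 N (contact force between the fingers and turntable above 38 N or contact force between the fingers and clamp_lever above 38 N).
It fails at once if the black collar is turned (distance of green_line from where it was at the start of the episode above 0.004 m).
It fails at once if a bystander is moved or lifted (distance of any of screw_jar, pliers, collet, alu_block, solder_reel, cutter from where it was at the start of the episode above 0.03 m).
It also fails if it takes over 64 s, if anything falls off the work surface, if the arm or the gripper's body presses on something with over 40 N, if the wrist force passes 120 N, or if a joint passes its speed limit or range.

### The arm

A 6-joint arm with a two-finger parallel gripper is mounted at the origin on a cart in front of the work surface, level with it; the furniture and walls round the work are solid. World frame = base frame: x ahead of the robot, y to its left, z up, the work surface at z = 0. Lengths are in mm, angles in rad, forces in N, time in s.
With the tool pointing down it reaches from about 350 to 775 mm from the base axis. Payload 7.3 kg.
Tool frame: the origin (TCP) lies midway between the tips of the shut fingers; the grasp point (between the pads) lies 19 mm behind it; z points along the fingers, y is the line along which they close (so a half turn about z gives the same grasp; the last joint's range is limited). The gripper opens to 92 mm and grips with 3 to 60 N. Pads are 19 mm wide; open, the fingers measure 130 mm over their backs; the gripper's body (75 mm by 190 mm) begins 47 mm behind the grasp point.
Start: joints at [-1.331, 0.342, 1.524, -0, 1.275, -0.146], TCP at [197.581, -486.422, 226.741] pointing down, gripper open.
Joint ranges: [-2.53, 2.53], [-0.77, 2.02], [0.04, 2.7], [-1, 4.14], [0.28, 2.66], [-3.11, 3.11]. Speed limits (rad/s): [2.57, 2.57, 3.14, 3.14, 3.14, 3.14].

### API

Orientations are given as [roll, pitch, yaw] about the fixed x, y, z axes, in that order (R = Rz(yaw) Ry(pitch) Rx(roll)).
In Python, from plant import bot gives the robot as it stands. The module is installed in compiled form; this text tells all that it offers.
- The arm moves only by the shell command python3 -m crank 'ROWS' [OPENING]. ROWS is JSON, a list of rows, each a list of 6 numbers: the shift along the tool's x, y, z in m, then the turn, a rotation vector about the tool's x, y, z in rad. In form: [[dx, dy, dz, wx, wy, wz], ...]. A call has 1 to 5 rows; each row shifts and turns the commanded pose from where the row before left it, along the tool's axes as they then stand; what a row does not reach is not made up. A row lasts 1/8 s, in which the tool goes at most 62.5 mm and 10.7 degrees, less where a joint would pass 70% of its speed; a pose out of reach is approached as far as the arm can. A call is refused whole if a number of a shift passes 0.0625 or a number of a turn 0.188, either way. A call with a gripper value outside its range is refused whole. OPENING is the opening in per cent of the stroke, from 0 (shut) to 100 (fully open), set as the call begins (- or left out, the last holds). The fingers move at their own pace and stop on an object; the grip force is fixed at half the most. Time passes only in rows, so rows that do not move let the fingers close. It gives the time, the measured TCP pose, the force, the opening and the grip force at its end, in the units of the state.
- bot.get_obs(): the state, without advancing time (a new reading comes with each control period).
- bot.capture(name): name is "scene" or "top"; returns a dict with "color" (400x640x3 uint8, blue, green, red), "fov_y" (degrees; the focal length in pixels is half the picture's height over the tangent of half this angle, whatever the lens; pixels are square), "cx", "cy" (the principal point, pixels), "k1" (the pictures are not rectified: a ray, as slopes to the right and down, at radius r is drawn at 1 + k1 r^2 times it, then the intrinsics apply), "extrinsics" (4x4, takes a point from world to camera coordinates). Camera axes: x right, y up, looking along -z (the intrinsics and any distortion apply to the point x, -y, -z); pixel columns grow to the right and rows downward; lengths in mm; the calibration is good to about 2 mm. A picture is of the moment at which its call begins. There is no depth.
- bot.close_job(): hands the job in; it is judged then, once.
The state is a dict: "time": time; "joint_positions": joint angles; "dq": joint speeds; "tau": joint torques, N m; "tool_pos": TCP position; "tcp_rot": TCP orientation; "contact_force": force on the tool from outside, world axes, zero at the start; "moment": the same for the moment, N m; "grip_width": finger opening in mm; "finger_force": force on a finger pad.
Only numpy, scipy, OpenCV 4.12 (cv2) and the standard library are available. Lean on these libraries where they do the work, as an engineer would, in place of code of your own. Each camera call takes 0.05 s, during which the arm holds its last target. There are 200 camera calls.

## Working session

There is one attempt and no reset: what is moved stays moved. The work goes in short steps, Python scripts to look and compute and a shell command to move; the robot and the scene stay as the last step left them, time stands still between calls to the robot, and variables do not carry over. Pictures are saved under pics/ and viewed, at most 10 in all, crops included, and the job is handed in when it is done.

```bash
mkdir -p pics
cat > h.py <<'E'
import numpy as np, cv2
from plant import bot
def ray(c,u,v):
    f=c["color"].shape[0]/2/np.tan(np.radians(c["fov_y"])/2)
    p=np.array([(u-c["cx"])/f,(v-c["cy"])/f]); q=p.copy()
    for _ in range(30): q=p/(1+c["k1"]*(q@q))
    E=np.array(c["extrinsics"]); R=E[:3,:3]; o=-R.T@E[:3,3]
    return o,R.T@np.array([q[0],-q[1],-1.])
def onz(c,u,v,z):
    o,d=ray(c,u,v); return o+d*(z-o[2])/d[2]
def px(c,P):
    f=c["color"].shape[0]/2/np.tan(np.radians(c["fov_y"])/2)
    E=np.array(c["extrinsics"]); p=E[:3,:3]@np.asarray(P,float)+E[:3,3]
    q=np.array([p[0],-p[1]])/-p[2]; q=q*(1+c["k1"]*(q@q)); return q*f+[c["cx"],c["cy"]]
E
python3 - <<'E'
from h import *
for n in("scene","top"):
    c=bot.capture(n); cv2.imwrite(f"pics/{n}0.png",c["color"]); print(n,c["fov_y"],c["cx"],c["cy"],c["k1"],np.round(ray(c,320,200),2))
o=bot.get_obs(); print(o)
E
```

```text
scene 43.31403295473081 314.11767405019714 203.39433864652779 -0.0707465876128092 [[-1.01990e+02 -1.32908e+03  1.17274e+03]
 [ 3.60000e-01  7.10000e-01 -6.10000e-01]]
top 47.22774621166232 317.0141628720928 198.74467915764248 -0.06889979414716231 [[ 1.9720e+02 -1.1031e+02  1.5092e+03]
 [ 2.2000e-01 -1.0000e-02 -9.8000e-01]]
{'time': 0.1, 'joint_positions': array([-1.33099085e+00,  3.42654674e-01,  1.52488820e+00, -3.17167079e-05,
        1.27540761e+00, -1.46005346e-01]), 'dq': array([-0.00034867, -0.00253851, -0.0016388 , -0.00043549, -0.00143997,
       -0.00067684]), 'tau': array([ 1.04398110e-03, -4.32006741e+01, -2.44694173e+01,  7.19101564e-02,
        5.26309479e-02, -4.48963942e-05]), 'tool_pos': array([ 197.48756585, -486.06024021,  226.12523649]), 'tcp_rot': array([-3.14024486e+00, -1.67539251e-04,  3.85819960e-01]), 'contact_force': array([ 0.33922735,  1.11409376, -0.66918249]), 'moment': array([ 0.03784417, -0.01909984,  0.00612807]), 'finger_force': 0.0, 'grip_width': 91.55057236370804}
```

View pics/scene0.png

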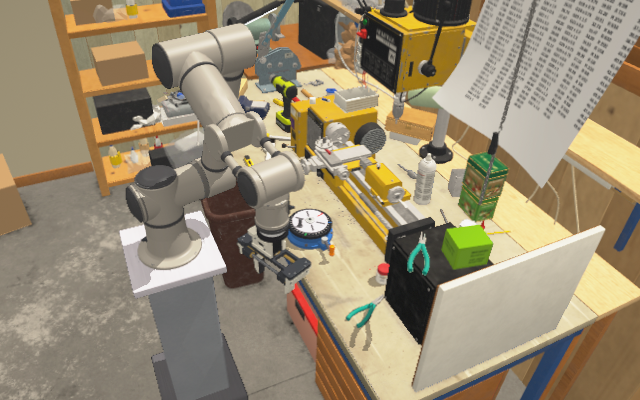

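View pics/top0.png

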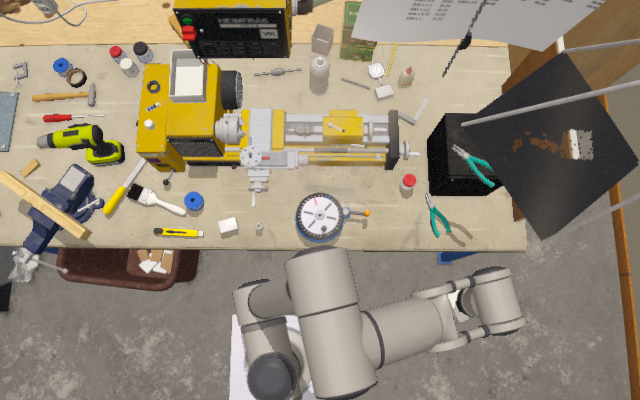

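The scene view shows the dial near (310,226); the top view shows it at (320,217), with the orange knob at (366,212). I'll enlarge both next.

Run:
```python
from h import *
s=cv2.imread("pics/scene0.png")[195:270,275:350]; t=cv2.imread("pics/top0.png")[180:255,285:385]
im=np.hstack([cv2.resize(s,(400,400),interpolation=2),cv2.resize(t,(400,300),interpolation=2)[:300].repeat(1,0) if 0 else cv2.copyMakeBorder(cv2.resize(t,(400,300),interpolation=2),0,100,0,0,0)])
cv2.imwrite("pics/crop0.png",im)
c=bot.capture("top");I=c["color"]
hsv=cv2.cvtColor(I,cv2.COLOR_BGR2HSV)
def blobs(name,m,z):
    n,l,st,ce=cv2.connectedComponentsWithStats(m.astype(np.uint8))
    for i in range(1,n):
        u,v=ce[i]
        if 285<u<385 and 180<v<255 and st[i,4]>1: print(name,ce[i].round(1),st[i,4],onz(c,u,v,z).round(1))
H,S,V=cv2.split(hsv)
blobs("blue",(H>95)&(H<125)&(S>110),30)
blobs("orange",(H>6)&(H<20)&(S>150)&(V>120),68)
blobs("red",((H<6)|(H>174))&(S>90),60)
blobs("green",(H>40)&(H<85)&(S>80),54)
blobs("face",(S<40)&(V>150),60)
for P in ([450,-130,60],):print(px(c,P))
```

```text
blue [329.  196.5] 2 [ 535.4 -150.1   30. ]
blue [296.  214.5] 2 [473.8 -41.7  30. ]
blue [299.8 229. ] 32 [425.9 -54.8  30. ]
blue [310.6 239.3] 11 [392.3 -90.7  30. ]
orange [366.7 213.1] 16 [ 473.  -270.1   68. ]
red [313.5 197.5] 2 [524.8 -98.9  60. ]
red [315.  201.5] 2 [ 511.6 -103.9   60. ]
green [336.3 227.7] 3 [ 427.3 -173.2   54. ]
face [340.5 189.5] 2 [ 552.3 -186.7   60. ]
face [341.3 192.3] 3 [ 542.8 -189.4   60. ]
face [347.7 193.5] 11 [ 539.2 -210.2   60. ]
face [319.4 215.1] 1119 [ 466.9 -118.6   60. ]
face [341.9 204.6] 10 [ 502.  -191.1   60. ]
face [352.  205.2] 5 [ 500.3 -223.8   60. ]
face [345.3 210.7] 37 [ 482.1 -202.1   60. ]
face [357.5 206. ] 2 [ 497.8 -241.6   60. ]
face [296.  209.5] 2 [484.6 -42.8  60. ]
face [353. 211.] 5 [ 481.2 -226.9   60. ]
face [295.  213.5] 4 [471.4 -39.8  60. ]
face [349.8 215.5] 4 [ 466.3 -216.3   60. ]
face [295.  222.5] 4 [442.1 -40.3  60. ]
face [343.  224.8] 8 [ 436.  -194.4   60. ]
[322.95037244 220.29080141]
```

View pics/crop0.png

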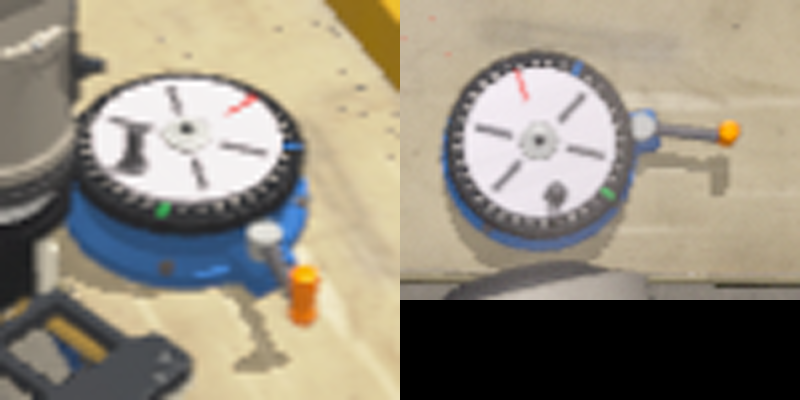

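```bash
cat >> h.py <<'E'
def dial(c):
    I=c["color"].astype(float); hsv=cv2.cvtColor(c["color"],cv2.COLOR_BGR2HSV); S,V=hsv[...,1],hsv[...,2]
    m=((S<40)&(V>150)).astype(np.uint8); n,l,st,ce=cv2.connectedComponentsWithStats(m)
    k=min((i for i in range(1,n) if st[i,4]>300),key=lambda i:np.hypot(*(ce[i]-[319,215])))
    cn=max(cv2.findContours((l==k).astype(np.uint8),0,1)[0],key=len)
    h=cv2.convexHull(cn)[:,0]
    W=np.array([onz(c,u,v,60)[:2] for u,v in h],np.float32)
    (x,y),d,_=cv2.fitEllipse(W); return np.array([x,y]),d
def mark(c,kind,ctr,z,r0,r1):
    I=c["color"].astype(float); B,G,R=I[...,0],I[...,1],I[...,2]
    e={"red":R-np.maximum(G,B),"green":G-np.maximum(R,B),"blue":B-np.maximum(R,G)}[kind]-25
    P=[]
    for v in range(185,250):
        for u in range(285,355):
            if e[v,u]>0:
                w=onz(c,u,v,z)[:2]-ctr; r=np.hypot(*w)
                if r0<r<r1: P.append((*w,e[v,u]))
    P=np.array(P); w=P[:,2]/P[:,2].sum(); g=(P[:,:2]*w[:,None]).sum(0)
    return np.degrees(np.arctan2(g[1],g[0])),np.hypot(*g),len(P)
E
python3 - <<'E'
from h import *
for _ in range(2):
    c=bot.capture("top"); ct,d=dial(c); print("centre",ct,d)
    for a in(("red",60,25,66),("green",54,60,80),("blue",54,60,76)): print(a[0],mark(c,a[0],ct,*a[1:]))
for z in(0,60,120,180): print(z,onz(c,366,178,z).round(),onz(c,320,184,z).round(),onz(c,262,205,z).round())
# two-view: knob top
s=bot.capture("scene"); 
def orange(c,box):
    H,S,V=cv2.split(cv2.cvtColor(c["color"],cv2.COLOR_BGR2HSV)); m=(H>6)&(H<20)&(S>150)&(V>120)
    v,u=np.nonzero(m); k=(u>box[0])&(u<box[1])&(v>box[2])&(v<box[3]); return u[k],v[k]
u,v=orange(s,(322,342,240,262)); print(u.min(),u.max(),v.min(),v.max(),onz(s,u.mean(),v.min()+1.5,68).round(1))
u,v=orange(c,(355,375,205,222)); print(u.min(),u.max(),v.min(),v.max(),px(c,[473,-270,68]))
E
```

```text
centre [ 467.00595093 -118.99546814] (126.36267852783203, 133.70724487304688)
red (np.float64(18.174469786605886), np.float64(50.075694550590114), 19)
green (np.float64(-126.16575856841374), np.float64(67.49490647169748), 8)
blue (np.float64(-25.579954242965833), np.float64(68.21763780136212), 8)
centre [ 467.02618408 -119.44983673] (126.64543151855469, 134.36721801757812)
red (np.float64(18.666764414351462), np.float64(50.19814208324023), 20)
green (np.float64(-126.37058707378071), np.float64(67.10926842227033), 8)
blue (np.float64(-25.228700882054646), np.float64(68.05661817840705), 8)
0 [ 608. -277.    0.] [ 586. -120.    0.] [511.  75.   0.]
60 [ 592. -271.   60.] [ 570. -120.   60.] [499.  68.  60.]
120 [ 576. -264.  120.] [ 555. -119.  120.] [486.  60. 120.]
180 [ 559. -257.  180.] [ 539. -119.  180.] [474.  53. 180.]
329 334 245 255 [ 470.9 -279.3   68. ]
365 369 210 216 [366.64749946 213.13499998]
```

```bash
cat >> h.py <<'E'
def plan(wps,start=None):
    """wps: (x,y,z mm, yaw deg); one row each, printed in tool axes (tool down)"""
    o=bot.get_obs(); p=np.array([*o["tool_pos"],np.degrees(o["tcp_rot"][2])]) if start is None else np.array(start,float)
    out=[]
    for q in np.array(wps,float):
        a=np.radians(p[3]); d=q-p; 
        r=[d[0]*np.cos(a)+d[1]*np.sin(a), d[0]*np.sin(a)-d[1]*np.cos(a), -d[2]]
        out.append([round(x/1000,4) for x in r]+[0,0,round(-np.radians(d[3]),3)]); p=q
    for i in range(0,len(out),5): print(str(out[i:i+5]).replace(" ",""))
def lin(a,b,n): a,b=np.array(a,float),np.array(b,float); return [a+(b-a)*i/n for i in range(1,n+1)]
def state():
    o=bot.get_obs(); print(round(o["time"],2),o["tool_pos"].round(1),np.degrees(o["tcp_rot"]).round(2),o["contact_force"].round(1),round(o["grip_width"],1))
E
python3 - <<'E'
from h import *
o=bot.get_obs(); p=[*o["tool_pos"],np.degrees(o["tcp_rot"][2])]
plan(lin(p,[424,-165,200,90],10))
E
```

```text
[[np.float64(0.0331),np.float64(-0.0212),np.float64(0.0027),0,0,np.float64(-0.119)],[np.float64(0.0354),np.float64(-0.0172),np.float64(0.0027),0,0,np.float64(-0.119)],[np.float64(0.0371),np.float64(-0.0129),np.float64(0.0027),0,0,np.float64(-0.119)],[np.float64(0.0384),np.float64(-0.0084),np.float64(0.0027),0,0,np.float64(-0.119)],[np.float64(0.0391),np.float64(-0.0038),np.float64(0.0027),0,0,np.float64(-0.119)]]
[[np.float64(0.0393),np.float64(0.0008),np.float64(0.0027),0,0,np.float64(-0.119)],[np.float64(0.0389),np.float64(0.0055),np.float64(0.0027),0,0,np.float64(-0.119)],[np.float64(0.038),np.float64(0.01),np.float64(0.0027),0,0,np.float64(-0.119)],[np.float64(0.0366),np.float64(0.0145),np.float64(0.0027),0,0,np.float64(-0.119)],[np.float64(0.0346),np.float64(0.0187),np.float64(0.0027),0,0,np.float64(-0.119)]]
```

```bash
sed -i 's/round(x\/1000,4)/round(float(x)\/1000,4)/; s/round(-np.radians(d\[3\]),3)/round(float(-np.radians(d[3])),3)/' h.py
python3 -m crank '[[0.033,-0.021,0.003,0,0,-0.119],[0.035,-0.017,0.003,0,0,-0.119],[0.037,-0.013,0.003,0,0,-0.119],[0.038,-0.008,0.003,0,0,-0.119],[0.039,-0.004,0.003,0,0,-0.119]]' 0
python3 -m crank '[[0.039,0.001,0.003,0,0,-0.119],[0.039,0.005,0.003,0,0,-0.119],[0.038,0.01,0.003,0,0,-0.119],[0.037,0.014,0.003,0,0,-0.119],[0.035,0.019,0.003,0,0,-0.119]]'
python3 -m crank '[[0,0,0,0,0,0],[0,0,0,0,0,0]]'
python3 - <<'E'
from h import *
state(); plan(lin([*bot.get_obs()["tool_pos"],np.degrees(bot.get_obs()["tcp_rot"][2])],[424,-165,74,90],5))
E
```

```text
time: 0.92
tool_pos: [310.7, -325.7, 211.7]
tcp_rot: [3.141, 0.0, 0.985]
contact_force: [-0.3, -0.8, -0.6]
grip_width: 46.1
finger_force: 0.0
time: 1.55
tool_pos: [422.9, -163.7, 196.7]
tcp_rot: [3.141, 0.0, 1.58]
contact_force: [-0.1, -0.3, -0.0]
grip_width: 1.0
finger_force: 0.0
time: 1.8
tool_pos: [422.0, -165.1, 196.7]
tcp_rot: [-3.141, 0.0, 1.575]
contact_force: [-0.8, -1.0, 1.3]
grip_width: 0.5
finger_force: 0.0
1.8 [ 422.  -165.1  196.7] [-1.7998e+02  2.0000e-02  9.0250e+01] [-0.8 -1.   1.3] 0.5
[[0.0,0.0004,0.0245,0,0,0.001],[0.0,0.0004,0.0245,0,0,0.001],[0.0,0.0004,0.0245,0,0,0.001],[0.0,0.0004,0.0245,0,0,0.001],[0.0,0.0004,0.0245,0,0,0.001]]
```

```bash
python3 -m crank '[[0,0,0.024,0,0,0],[0,0.002,0.025,0,0,0],[0,0,0.025,0,0,0],[0,0,0.024,0,0,0],[0,0,0.024,0,0,0]]'
python3 - <<'E'
from h import *
t=bot.capture("top")["color"][180:255,285:385]; s=bot.capture("scene")["color"][195:270,275:375]
cv2.imwrite("pics/c1.png",np.hstack([cv2.resize(x,(400,300),interpolation=2) for x in(s,t)])); state()
E
```

```text
time: 2.42
tool_pos: [423.8, -166.2, 74.2]
tcp_rot: [3.141, 0.001, 1.573]
contact_force: [0.2, 0.0, 0.2]
grip_width: 0.3
finger_force: 0.0
2.52 [ 422.4 -165.2   73. ] [-1.7978e+02 -1.2000e-01  9.0130e+01] [ 0.1 -0.3  0.1] 0.4
```

View pics/c1.png

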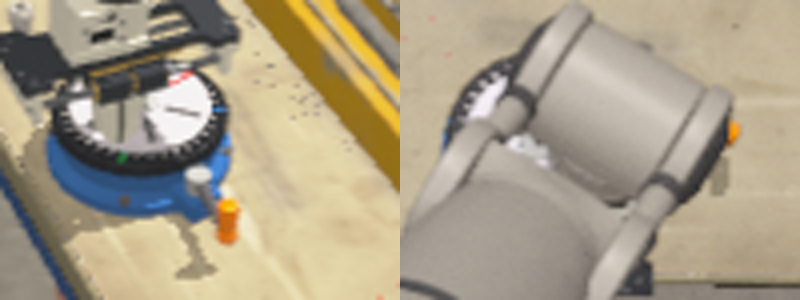

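The crop shows the shut fingers standing just in front of the peg on the lever side (about (115,120) in the left crop). The lever and knob are clear of them.

Run:
```python
from h import *
C=np.array([467,-119.2])
def P(th,off=16):
    psi=90+(th+161.6)*0.622; a,b=np.radians(th),np.radians(psi)
    q=C+45*np.array([np.cos(a),np.sin(a)])-off*np.array([np.cos(b),np.sin(b)]); return [*q,74,psi]
w=lin([423,-165.5,74,90],P(-161.6,17),3)+[P(t) for t in np.arange(-166.6,-293,-5)]
plan(w,[423,-165.5,74,90]); print(np.round(w[-1],1))
```

```text
[[0.005,0.0004,-0.0,0,0,-0.0],[0.005,0.0004,-0.0,0,0,-0.0],[0.005,0.0004,-0.0,0,0,-0.0],[0.0048,-0.0019,-0.0,0,0,0.054],[0.0038,-0.0018,-0.0,0,0,0.054]]
[[0.0039,-0.0017,-0.0,0,0,0.054],[0.0039,-0.0016,-0.0,0,0,0.054],[0.0039,-0.0014,-0.0,0,0,0.054],[0.0039,-0.0013,-0.0,0,0,0.054],[0.0039,-0.0012,-0.0,0,0,0.054]]
[[0.0039,-0.0011,-0.0,0,0,0.054],[0.0039,-0.0009,-0.0,0,0,0.054],[0.0039,-0.0008,-0.0,0,0,0.054],[0.0039,-0.0007,-0.0,0,0,0.054],[0.0039,-0.0005,-0.0,0,0,0.054]]
[[0.0039,-0.0004,-0.0,0,0,0.054],[0.0039,-0.0003,-0.0,0,0,0.054],[0.0039,-0.0001,-0.0,0,0,0.054],[0.0039,-0.0,-0.0,0,0,0.054],[0.0038,0.0001,-0.0,0,0,0.054]]
[[0.0038,0.0002,-0.0,0,0,0.054],[0.0038,0.0004,-0.0,0,0,0.054],[0.0037,0.0005,-0.0,0,0,0.054],[0.0037,0.0006,-0.0,0,0,0.054],[0.0036,0.0007,-0.0,0,0,0.054]]
[[0.0036,0.0008,-0.0,0,0,0.054],[0.0035,0.0009,-0.0,0,0,0.054],[0.0034,0.0011,-0.0,0,0,0.054],[0.0034,0.0012,-0.0,0,0,0.054]]
[467.8 -79.9  74.    9.1]
```

```bash
python3 -m crank '[[0.005,0.0004,0,0,0,0],[0.005,0.0004,0,0,0,0],[0.005,0.0004,0,0,0,0],[0.0048,-0.0019,0,0,0,0.054],[0.0038,-0.0018,0,0,0,0.054]]'
python3 -m crank '[[0.0039,-0.0017,0,0,0,0.054],[0.0039,-0.0016,0,0,0,0.054],[0.0039,-0.0014,0,0,0,0.054],[0.0039,-0.0013,0,0,0,0.054],[0.0039,-0.0012,0,0,0,0.054]]'
python3 -m crank '[[0.0039,-0.0011,0,0,0,0.054],[0.0039,-0.0009,0,0,0,0.054],[0.0039,-0.0008,0,0,0,0.054],[0.0039,-0.0007,0,0,0,0.054],[0.0039,-0.0005,0,0,0,0.054]]'
python3 - <<'E'
from h import *
t=bot.capture("top")["color"][180:255,285:385]; s=bot.capture("scene")["color"][195:270,275:375]
cv2.imwrite("pics/c2.png",np.hstack([cv2.resize(x,(400,300),interpolation=2) for x in(s,t)])); state()
E
```

```text
time: 3.15
tool_pos: [421.8, -141.6, 75.4]
tcp_rot: [3.141, 0.002, 1.467]
contact_force: [-2.6, -4.4, 1.5]
grip_width: 0.4
finger_force: 2.3
time: 3.78
tool_pos: [418.7, -120.8, 75.4]
tcp_rot: [3.141, 0.001, 1.197]
contact_force: [-2.2, -4.2, 3.1]
grip_width: 0.5
finger_force: 2.1
time: 4.4
tool_pos: [424.3, -101.8, 75.3]
tcp_rot: [3.14, 0.001, 0.927]
contact_force: [-2.6, -3.9, 1.5]
grip_width: 0.3
finger_force: 1.7
4.5 [ 424.5 -101.5   75.2] [1.7995e+02 1.0000e-02 5.3180e+01] [-0.5 -1.1 -0.4] 0.3
```

View pics/c2.png

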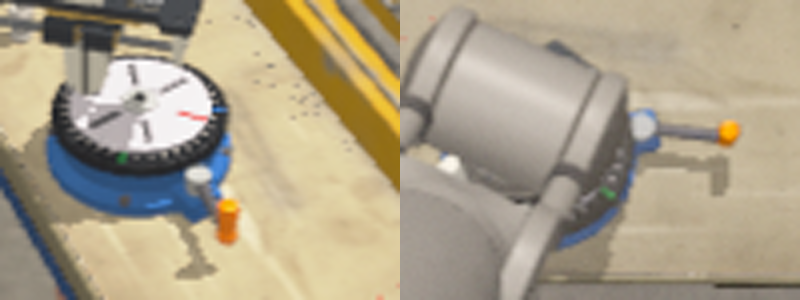

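The push is working: the red mark has moved round to just before the blue line (about (195,115) in the left crop), and contact is about 5 N. I'll continue.

```bash
python3 -m crank '[[0.0039,-0.0004,0,0,0,0.054],[0.0039,-0.0003,0,0,0,0.054],[0.0039,-0.0001,0,0,0,0.054],[0.0039,0,0,0,0,0.054],[0.0038,0.0001,0,0,0,0.054]]'
python3 -m crank '[[0.0038,0.0002,0,0,0,0.054],[0.0038,0.0004,0,0,0,0.054],[0.0037,0.0005,0,0,0,0.054],[0.0037,0.0006,0,0,0,0.054],[0.0036,0.0007,0,0,0,0.054]]'
python3 -m crank '[[0.0036,0.0008,0,0,0,0.054],[0.0035,0.0009,0,0,0,0.054],[0.0034,0.0011,0,0,0,0.054],[0.0034,0.0012,0,0,0,0.054]]'
python3 - <<'E'
from h import *
cc=bot.capture("top");ss=bot.capture("scene");t=cc["color"][180:255,285:385]; s=ss["color"][195:270,275:375]
cv2.imwrite("pics/c3.png",np.hstack([cv2.resize(x,(400,300),interpolation=2) for x in(s,t)])); state()
C=np.array([467,-119.2])
for n,c in(("top",cc),("scene",ss)):
    I=c["color"].astype(float);B,G,R=[I[...,i] for i in range(3)]
    for nm,e,z,r0,r1 in(("red",R-np.maximum(G,B)-25,60,25,66),("green",G-np.maximum(R,B)-25,54,60,80)):
        Q=[]
        for v in range(180,260):
            for u in range(275,350):
                if e[v,u]>0:
                    w=onz(c,u,v,z)[:2]-C
                    if r0<np.hypot(*w)<r1: Q.append([*w,e[v,u]])
        if Q: Q=np.array(Q); g=(Q[:,:2]*Q[:,2:]).sum(0)/Q[:,2].sum(); print(n,nm,np.degrees(np.arctan2(g[1],g[0])),np.hypot(*g),len(Q))
E
```

```text
time: 5.12
tool_pos: [436.7, -87.4, 75.0]
tcp_rot: [3.141, 0.001, 0.658]
contact_force: [-1.7, -5.0, 1.2]
grip_width: 0.5
finger_force: 2.5
time: 5.75
tool_pos: [453.4, -80.1, 75.0]
tcp_rot: [3.141, 0.001, 0.388]
contact_force: [-3.6, -5.9, 2.5]
grip_width: 0.3
finger_force: 3.3
time: 6.25
tool_pos: [467.1, -79.6, 74.8]
tcp_rot: [3.141, 0.003, 0.172]
contact_force: [-7.1, -4.4, 3.5]
grip_width: 0.5
finger_force: 3.5
6.35 [467.5 -79.5  74.8] [1.7998e+02 1.1000e-01 9.8700e+00] [-3.5 -3.1  0.7] 0.2
top red -114.32674257094135 49.33865015971006 18
top green -126.34567011875284 67.4429483944623 9
scene red -116.70471340633404 51.083810538106334 15
scene green -126.77076662052389 70.20365038724162 7
```

View pics/c3.png

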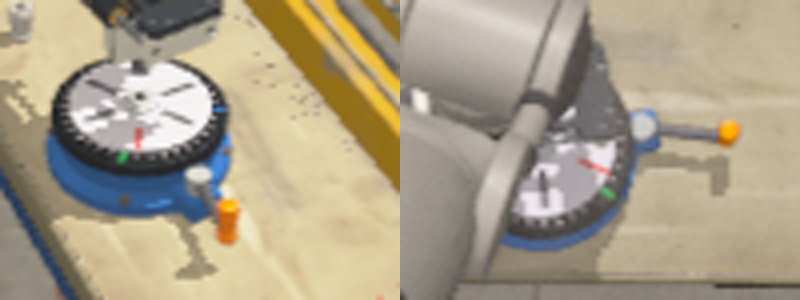

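Red is now about 12° short of green in the top view. I'll advance 10° in smaller steps, then measure again.

```bash
cat > m.py <<'E'
from h import *
def go(C=np.array([467,-119.2])):
  for n in("top","scene"):
    c=bot.capture(n); I=c["color"].astype(float);B,G,R=[I[...,i] for i in range(3)]; A=[]
    for nm,e,z,r0,r1 in(("red",R-np.maximum(G,B)-25,60,25,66),("green",G-np.maximum(R,B)-25,54,60,80)):
        Q=[]
        for v in range(180,260):
            for u in range(275,350):
                if e[v,u]>0:
                    w=onz(c,u,v,z)[:2]-C
                    if r0<np.hypot(*w)<r1: Q.append([*w,e[v,u]])
        if Q: Q=np.array(Q); g=(Q[:,:2]*Q[:,2:]).sum(0)/Q[:,2].sum(); A.append(np.degrees(np.arctan2(g[1],g[0]))); A.append(len(Q))
    print(n,np.round(A,1),"red-green",round(A[0]-A[2],1) if len(A)>3 else None)
  state()
if __name__=="__main__": go()
E
python3 - <<'E'
from h import *
C=np.array([467,-119.2])
def P(th,off=16):
    psi=90+(th+161.6)*0.622; a,b=np.radians(th),np.radians(psi)
    q=C+45*np.array([np.cos(a),np.sin(a)])-off*np.array([np.cos(b),np.sin(b)]); return [*q,74,psi]
plan([P(-291.6-2*i) for i in range(1,9)],P(-291.6))
E
```

```text
[[0.0013,0.0005,-0.0,0,0,0.022],[0.0013,0.0005,-0.0,0,0,0.022],[0.0013,0.0005,-0.0,0,0,0.022],[0.0013,0.0005,-0.0,0,0,0.022],[0.0013,0.0005,-0.0,0,0,0.022]]
[[0.0013,0.0006,-0.0,0,0,0.022],[0.0013,0.0006,-0.0,0,0,0.022],[0.0013,0.0006,-0.0,0,0,0.022]]
```

```bash
python3 -m crank '[[0.0013,0.0005,0,0,0,0.022],[0.0013,0.0005,0,0,0,0.022],[0.0013,0.0005,0,0,0,0.022],[0.0013,0.0005,0,0,0,0.022],[0,0,0,0,0,0]]'
python3 m.py
```

```text
time: 6.98
tool_pos: [472.5, -80.4, 74.7]
tcp_rot: [3.142, 0.003, 0.085]
contact_force: [-4.2, -2.4, 1.7]
grip_width: 0.2
finger_force: 2.5
top [-122.9   17.  -126.3    9. ] red-green 3.4
scene [-123.3   13.  -126.8    7. ] red-green 3.5
7.08 [472.5 -80.4  74.7] [1.8e+02 1.4e-01 4.9e+00] [-4.8 -3.5  1.7] 0.4
```

```bash
python3 -m crank '[[0.0013,0.0005,0,0,0,0.022],[0.0009,0.0004,0,0,0,0.014],[0,0,0,0,0,0],[0,0,0,0,0,0]]'
python3 m.py
```

```text
time: 7.58
tool_pos: [474.6, -81.1, 74.7]
tcp_rot: [3.142, 0.003, 0.05]
contact_force: [-5.1, -2.0, 2.5]
grip_width: 0.3
finger_force: 2.6
top [-126.1   17.  -126.3    9. ] red-green 0.3
scene [-126.4   14.  -126.8    7. ] red-green 0.3
7.67 [474.6 -81.1  74.7] [1.80e+02 1.60e-01 2.84e+00] [-4.8 -3.1  2. ] 0.2
```

Aligned to within 0.3° in both views. Next I back off, lift, recheck from above and move to the lever.

```bash
python3 -m crank '[[-0.006,0,0,0,0,0],[-0.008,0,0,0,0,0.025],[-0.004,0,-0.025,0,0,0.025],[0,0,-0.05,0,0,0],[-0.01,0.04,0,0,0,0]]'
python3 -m crank '[[-0.003,0.05,0,0,0,0],[-0.003,0.05,0,0,0,0],[-0.003,0.052,0,0,0,0],[0,0,0,0,0,0],[0,0,0,0,0,0]]'
python3 - <<'E'
import m; m.go()
from h import *
c=bot.capture("top");s=bot.capture("scene")
cv2.imwrite("pics/c4.png",np.hstack([cv2.resize(x,(400,300),interpolation=2) for x in(s["color"][195:270,275:375],c["color"][180:255,285:385])]))
for cc,b,vv in((s,(322,342,240,262),None),(c,(355,375,205,222),None)):
    H,S,V=cv2.split(cv2.cvtColor(cc["color"],cv2.COLOR_BGR2HSV)); v,u=np.nonzero((H>6)&(H<20)&(S>150)&(V>120)); k=(u>b[0])&(u<b[1])&(v>b[2])&(v<b[3]); print(k.sum(),u[k].mean() if k.any() else 0,v[k].mean() if k.any() else 0)
E
```

```text
time: 8.3
tool_pos: [450.0, -121.5, 153.2]
tcp_rot: [3.139, -0.007, 0.001]
contact_force: [0.7, -1.0, -0.6]
grip_width: 0.7
finger_force: 0.0
time: 8.93
tool_pos: [438.1, -273.1, 149.5]
tcp_rot: [-3.141, 0.0, -0.003]
contact_force: [0.4, 0.4, 0.2]
grip_width: 0.2
finger_force: 0.0
top [] red-green None
scene [-125.7   10.  -126.8    7. ] red-green 1.1
9.03 [ 438.5 -272.5  149.7] [-1.7997e+02  1.0000e-02 -7.0000e-02] [-0.4  0.5 -0.6] 0.2
35 331.37142857142857 251.0
0 0 0
```

View pics/c4.png

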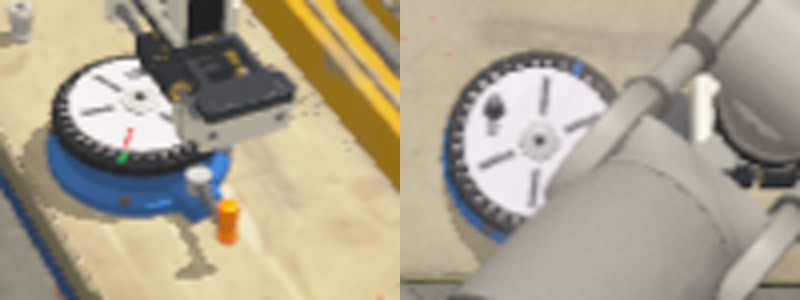

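Red still meets green (about (125,150) in the left crop), and the lever is still open. Descending beside the knob on the robot's side.

```bash
python3 -m crank '[[0,0,0.03,0,0,0],[0,0,0.03,0,0,0],[0,0,0.03,0,0,0],[0,0,0.013,0,0,0],[0,0,0,0,0,0]]'
python3 - <<'E'
from h import *
state()
K=lambda a:[482+70*np.cos(np.radians(a))-19,-203+70*np.sin(np.radians(a)),46,0]
p=[438,-273,46,0]
w=lin(p,K(-98),4)+[K(-98+3.5*i) for i in range(1,16)]; print(np.round(w[-1],1)); plan(w,p)
E
```

```text
time: 9.75
tool_pos: [438.5, -273.2, 46.4]
tcp_rot: [-3.141, 0.001, -0.001]
contact_force: [0.8, 0.0, -0.2]
grip_width: 0.5
finger_force: 0.0
9.75 [ 438.5 -273.2   46.4] [-1.7996e+02  5.0000e-02 -8.0000e-02] [ 0.8  0.  -0.2] 0.5
[ 512.1 -252.9   46.     0. ]
[[0.0038,-0.0002,-0.0,0,0,-0.0],[0.0038,-0.0002,-0.0,0,0,-0.0],[0.0038,-0.0002,-0.0,0,0,-0.0],[0.0038,-0.0002,-0.0,0,0,-0.0],[0.0042,0.0005,-0.0,0,0,-0.0]]
[[0.0043,0.0002,-0.0,0,0,-0.0],[0.0043,-0.0001,-0.0,0,0,-0.0],[0.0043,-0.0003,-0.0,0,0,-0.0],[0.0042,-0.0006,-0.0,0,0,-0.0],[0.0042,-0.0008,-0.0,0,0,-0.0]]
[[0.0041,-0.0011,-0.0,0,0,-0.0],[0.0041,-0.0013,-0.0,0,0,-0.0],[0.004,-0.0016,-0.0,0,0,-0.0],[0.0039,-0.0018,-0.0,0,0,-0.0],[0.0037,-0.0021,-0.0,0,0,-0.0]]
[[0.0036,-0.0023,-0.0,0,0,-0.0],[0.0035,-0.0025,-0.0,0,0,-0.0],[0.0033,-0.0027,-0.0,0,0,-0.0],[0.0031,-0.0029,-0.0,0,0,-0.0]]
```

```bash
python3 -m crank '[[0.0038,0,0,0,0,0],[0.0038,0,0,0,0,0],[0.0038,0,0,0,0,0],[0.0038,0,0,0,0,0],[0.0042,0.0003,0,0,0,0]]'
python3 -m crank '[[0.0043,0,0,0,0,0],[0.0043,0,0,0,0,0],[0.0043,-0.0003,0,0,0,0],[0.0042,-0.0006,0,0,0,0],[0.0042,-0.0008,0,0,0,0]]'
python3 -m crank '[[0.0041,-0.0011,0,0,0,0],[0.0041,-0.0013,0,0,0,0],[0.004,-0.0016,0,0,0,0],[0.0039,-0.0018,0,0,0,0],[0,0,0,0,0,0]]'
python3 - <<'E'
import m; m.go()
from h import *
c=bot.capture("top");s=bot.capture("scene")
cv2.imwrite("pics/c5.png",np.hstack([cv2.resize(x,(400,300),interpolation=2) for x in(s["color"][195:270,275:375],c["color"][180:255,285:385])]))
E
```

```text
time: 10.38
tool_pos: [458.0, -274.1, 46.8]
tcp_rot: [-3.142, 0.001, -0.002]
contact_force: [-1.5, -1.3, -0.2]
grip_width: 0.7
finger_force: 0.8
time: 11.0
tool_pos: [479.6, -272.5, 46.7]
tcp_rot: [3.141, -0.0, -0.002]
contact_force: [-1.3, -0.7, 0.2]
grip_width: 0.4
finger_force: 0.8
time: 11.62
tool_pos: [495.9, -266.5, 46.7]
tcp_rot: [3.141, -0.0, -0.002]
contact_force: [-0.3, -0.1, 0.4]
grip_width: 0.6
finger_force: 0.1
top [] red-green None
scene [-126.2    9.  -126.6    6. ] red-green 0.4
11.72 [ 495.7 -266.7   46.8] [ 1.7999e+02 -3.0000e-02 -1.2000e-01] [ 0.1 -0.1 -0.7] 0.4
```

View pics/c5.png

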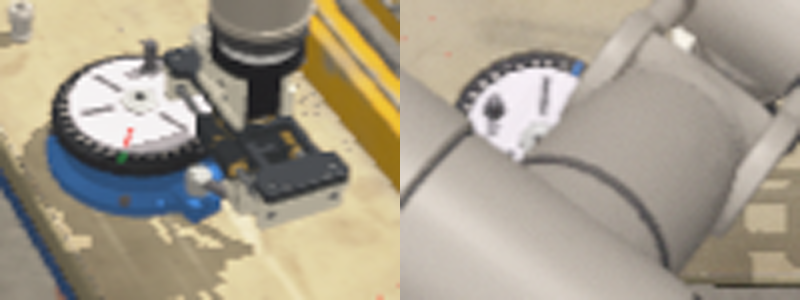

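The dial is unchanged, and the lever is swinging behind the gripper, clear of the lathe. I'll continue in small steps and watch the force.

```bash
python3 -m crank '[[0.0037,-0.0021,0,0,0,0],[0.0036,-0.0023,0,0,0,0],[0.0035,-0.0025,0,0,0,0],[0,0,0,0,0,0]]'
python3 -m crank '[[0.0015,-0.0012,0,0,0,0],[0,0,0,0,0,0]]'
python3 -m crank '[[0.0015,-0.0012,0,0,0,0],[0,0,0,0,0,0]]'
```

```text
time: 12.32
tool_pos: [506.6, -259.6, 46.7]
tcp_rot: [3.142, -0.0, -0.002]
contact_force: [-1.6, 0.2, 0.0]
grip_width: 0.5
finger_force: 0.2
time: 12.58
tool_pos: [507.8, -258.6, 46.8]
tcp_rot: [3.141, -0.0, -0.002]
contact_force: [-0.8, 0.3, -0.6]
grip_width: 0.3
finger_force: 0.4
time: 12.82
tool_pos: [509.3, -257.4, 46.7]
tcp_rot: [3.142, -0.0, -0.002]
contact_force: [-1.0, -0.5, -0.3]
grip_width: 0.1
finger_force: 0.5
```

```bash
for i in 1; do :; done
python3 -m crank '[[0.0015,-0.0012,0,0,0,0],[0,0,0,0,0,0]]' | grep -E 'pos|force'
python3 -m crank '[[0.0015,-0.0012,0,0,0,0],[0,0,0,0,0,0]]' | grep -E 'pos|force'
python3 -m crank '[[0.001,-0.001,0,0,0,0],[0,0,0,0,0,0]]' | grep -E 'pos|force'
```

```text
tool_pos: [510.8, -256.1, 46.7]
contact_force: [-2.0, -0.2, 0.1]
finger_force: 0.5
tool_pos: [511.4, -254.9, 46.5]
contact_force: [-4.7, -2.0, 0.7]
finger_force: 2.3
tool_pos: [511.7, -254.5, 46.5]
contact_force: [-7.0, -4.0, 2.3]
finger_force: 4.3
```

The force has risen from 2 N to 8 N while the tool stalls, so the lever is at its stop. Retreating to check from above.

```bash
python3 -m crank '[[-0.006,0.001,0,0,0,0],[-0.012,0,0,0,0,0],[-0.012,0,-0.02,0,0,0],[0,0,-0.05,0,0,0],[0,0.02,-0.05,0,0,0]]' | grep pos
python3 -m crank '[[-0.03,0.05,0,0,0,0],[-0.03,0.05,0,0,0,0],[-0.04,0.045,0,0,0,0],[-0.05,0.04,0,0,0,0],[-0.05,0.03,0,0,0,0]]' | grep pos
python3 -m crank '[[0,0,0,0,0,0],[0,0,0,0,0,0]]'
python3 - <<'E'
import m; m.go()
from h import *
c=bot.capture("top");s=bot.capture("scene")
cv2.imwrite("pics/c6.png",np.hstack([cv2.resize(x,(400,300),interpolation=2) for x in(s["color"][195:270,275:375],c["color"][180:255,285:385])]))
H,S,V=cv2.split(cv2.cvtColor(c["color"],cv2.COLOR_BGR2HSV)); v,u=np.nonzero((H>6)&(H<20)&(S>150)&(V>120)); k=(u>340)&(u<385)&(v>180)&(v<222)
w=onz(c,u[k].mean(),v[k].mean(),68)[:2]; d=lambda w:np.arctan2(*(w-[482,-203])[::-1]); print(w,d(w)-d(np.array([473,-270.1])))
E
```

```text
tool_pos: [482.5, -273.9, 167.9]
tool_pos: [282.1, -489.7, 166.7]
time: 15.08
tool_pos: [284.0, -488.1, 166.8]
tcp_rot: [-3.141, -0.001, -0.003]
contact_force: [-0.6, 0.7, -0.5]
grip_width: 0.7
finger_force: 0.0
top [-126.3   15. ] red-green None
scene [] red-green None
15.18 [ 285.  -487.7  166.8] [-1.8e+02 -3.0e-02 -4.0e-02] [0.1 1.  0.4] 0.5
[ 528.82685354 -251.86424606] 0.8974424324520975
```

View pics/c6.png

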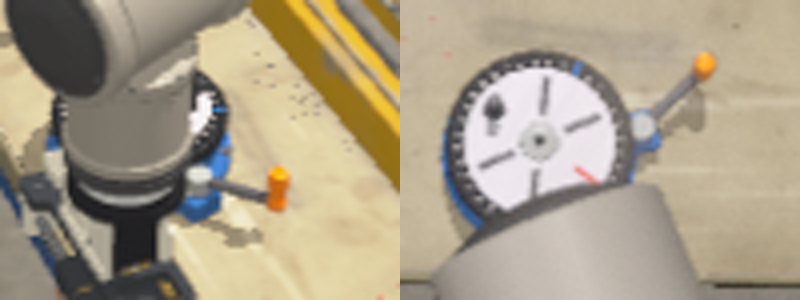

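The lever measures 0.90 rad, and red stands at -126.3°, the angle measured for the green line. The tool touches nothing.

```bash
python3 -c "from plant import bot; print(bot.close_job())"
```

```text
the job is handed in; nothing more can be done
None
```

The job is handed in, with no verdict returned: the red mark was within about 0.3° of the green line, the lever was at its stop (about 0.90 rad), pushing forces read under 10 N, and the arm was clear of everything.

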